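# Chock a waste pipe on the sawing stand and knock the stops home

### The arm

A 6-joint arm with a two-finger parallel gripper is mounted at the origin on the work surface. World frame = base frame: x ahead of the robot, y to its left, z up, the work surface at z = 0. Lengths are in m, angles in rad, forces in N, time in s.
With the tool pointing down it reaches from about 0.4 to 0.825 m from the base axis. Payload 7 kg.
Tool frame: the origin (TCP) lies at the very end of the fingers, on their centre line; the grasp point (between the pads) lies arm.hold_point_z behind it (arm.hold_point_z is the distance from the TCP to the grasp point, in m); z points along the fingers, y is the line along which they close (so a half turn about z gives the same grasp; the last joint's range is limited). The gripper opens to 88 mm and grips with 3 to 60 N. Pads are 19 mm wide; open, the fingers measure 130 mm over their backs; the gripper's body (78 mm by 193 mm) begins 47 mm behind the grasp point.
Start: joints at [-0.83, 0.359, 0.012, 0, -1.224, -0.288], TCP at [0.295, -0.607, 0.227] pointing down, gripper open.
Joint ranges: [-3.07, 3.07], [-1.43, 2.12], [-1.02, 1.25], [-3.03, 1.67], [-3.05, -0], [-3.03, 3.03]. Speed limits (rad/s): [2.39, 2.39, 3.01, 3.14, 3.14, 3.14].

### API

Orientations are given as [roll, pitch, yaw] about the fixed x, y, z axes, in that order (R = Rz(yaw) Ry(pitch) Rx(roll)).
In Python, from station import arm gives the robot as it stands.
- The arm moves only by the tool nudge_tcp, called as name(argument=value, ...) on one line, values as JSON. Schema: {"type":"object","properties":{"offsets":{"type":"array","items":{"type":"number"},"minItems":5,"maxItems":100},"force":{"type":"number"},"only":{"type":"string"},"quiet":{"type":"boolean"},"lines":{"type":"string"}},"required":["offsets"],"additionalProperties":false}. offsets is one flat list of numbers that holds 1 to 20 rows one after another, with no inner brackets; each row has 5 numbers: the finger opening in m, then dx, dy, dz in m, then a turn about the tool's z in rad; each row is the pose to reach, as a shift and turn from the pose commanded when the call began, along the tool's axes at that moment; what a row does not reach only later rows make up. A row lasts 1/12 s, in which the tool goes at most 0.0417 m and 0.125 rad, less where a joint would pass 70% of its speed; a pose out of reach is approached as far as the arm can. The fingers move at their own pace and stop on an object; force is the grip in N (left out, the last holds). Time passes only in rows, so rows that do not move let the fingers close. The tool returns the time, the measured TCP pose, the force, the opening and the grip force at its end. only (a regular expression) keeps the lines of the reply that match it, lines (a string "A,B") keeps lines A to B, and quiet returns only ok. Input that does not fit is refused with a message, and nothing moves.
- arm.get_state(): the state, without advancing time (a new reading comes with each control period).
- arm.grab_frame(name): name is "side" or "top" or "wrist"; returns the picture (400x640x3 uint8, red, green, blue); there is no depth.
- arm.camera_params(name): a dict with "fx", "fy", "cx", "cy" (pixels), "T" (4x4, takes a point from camera to world coordinates); the wrist camera has in their place "hand_eye" (4x4, takes a point from camera to tool coordinates, whose origin is the TCP and whose axes are the flange's). Camera axes: x right, y down, z forward; pixel columns grow to the right and rows downward; lengths in m; the calibration is good to about 2 mm. A picture is of the moment at which its call begins: read the wrist's pose just before it. camera_params takes no time and is no camera call.
- arm.job_done(): hands the job in; it is judged then, once.
The state is a dict: "t": time; "q": joint angles; "qd": joint speeds; "joint_efforts": joint torques, N m; "eef_pos": TCP position; "ee_rot": TCP orientation; "force": force on the tool from outside, world axes, zero at the start; "moment": the same for the moment, N m; "width": finger opening in m; "gripper_force": force on a finger pad.
Only numpy, scipy, OpenCV 4.12 (cv2) and the standard library are available. Lean on these libraries where they do the work, as an engineer would, in place of code of your own. Each camera call takes 0.05 s, during which the arm holds its last target. There are 200 camera calls.

### The job

The waste pipe on the sloping stand is held only by two sprung stops, which must go down out of the saw's way: first set the wooden chock on the deck between the stops, tall face close against the pipe, so that the pipe stays where it is. Then take the mallet and knock both stops fully home with brisk blows on their caps (mallet only, never the gripper), and stand the mallet upright on the cork mat again. Leave the mug standing.

Things in the scene. Friction and masses are not known exactly. Their poses are not given: they have to be found in the camera images.
- deck: Plywood deck of the low sawing stand, 220 (x) x 210 (y) mm, 24 mm thick, fixed. Origin: centre of its top face, 45 mm above the counter. x points up the slope, roughly away from the robot (it rises 8 degrees towards +x), y across the slope to the left, z out of the deck. Deck positions below are in this frame.
- pipe: Grey plastic waste pipe, 40 mm in diameter, 150 mm long, lying across the slope (along deck y), about at deck x = 30 mm, held from rolling down (towards deck -x, the robot) by the two stops. Mass about 0.11 to 0.23 kg. Origin: on its axis at mid length, 20 mm above the deck. It is not to be moved more than 25 mm.
- chock: Loose wooden chock, 0.14 kg, foot 70 (x) x 50 (y) mm. Origin: centre of underside, z up. Tall upright face, 34 mm high, at x = +35 mm, looking to +x; the back slopes down to x = -35 mm. A grip fin 20 (x) x 30 (y) mm stands at its middle, z = 34 to 72 mm: take it from above across y. On the deck: foot flat, x uphill, tall face touching or within 10 mm of the pipe, near the pipe's middle.
- chock_face (a point): Centre of the chock's tall face, 20 mm above its underside; 20 mm from the pipe's axis when the two touch.
- mallet: Rubber mallet, about 0.4 kg, standing on its striking face. Origin: centre of that lower face, z up. Black head: cylinder 50 mm in diameter, 80 mm high. Wooden handle, level, 24 mm wide (y) x 28 mm high, centre line 44 mm above the face, from the head towards -x, ending at x = -185 mm. The head is much the heavier part. Grip it firmly from above across its width, near the head (x about -58 mm).
- mat: Round cork mat, fixed on the counter, 130 mm in diameter, 6 mm thick. Origin: centre of its underside. The mallet stands on it at the start and must stand on it at the end.
- stop_left (a joint): How far the left stop (deck y = +65 mm) is pressed down along deck -z, in m: 0 fully up, 0.020 fully home. A spring pushes it up and a friction collar holds it wherever it is left, so it does not come back up. About 9 to 11 N on the cap drives it down.
- stop_right (a joint): The same for the right stop (deck y = -65 mm).
- cap_left: Round steel cap of the left stop, 22 mm in diameter, at deck x = -25, y = +65 mm. Origin: centre of the cap's underside, z along deck z. Its top is 8 mm higher: 30 mm above the deck when up, 10 mm when home. A steel tongue reaches from the stem uphill to the pipe, below cap height, and sinks into the deck with the stop.
- cap_right: The same for the right stop, at deck x = -25 mm, y = -65 mm.
- cap_left_top (a point): Centre of the left cap's top face, where the mallet strikes.
- cap_right_top (a point): Centre of the right cap's top face, where the mallet strikes.
- mug: White mug, 80 mm wide, 92 mm high, a bystander that must stay upright. Origin: centre of its underside.

How it is judged:
By the outcome, as a careful person would: the job done as asked, in the order asked, and still so for the second after the job is handed in, with the robot touching nothing.
It also fails if it takes over 61 s, if anything falls off the work surface, if the arm or the gripper's body presses on something with over 40 N, if the wrist force passes 120 N, or if a joint passes its speed limit or range.

## Working session

There is one attempt and no reset: what is moved stays moved. The work goes in short steps, Python scripts to look and compute and a tool call to move; the robot and the scene stay as the last step left them, time stands still between calls to the robot, and variables do not carry over. Pictures are saved under pics/ and viewed, at most 10 in all, crops included, and the job is handed in when it is done.

```bash
ls; mkdir -p pics
```

Run:
```python
from station import arm
import cv2,numpy as np
s=arm.get_state();print(s['t'],s['eef_pos'],s['ee_rot'],s['width'],arm.hold_point_z)
for n in ['top','side']:
    f=arm.grab_frame(n);cv2.imwrite(f'pics/{n}0.png',f[:,:,::-1])
    p=arm.camera_params(n);print(n,p['fx'],p['cx'],p['cy'],np.round(p['T'],3).tolist())
print(np.round(arm.camera_params('wrist')['hand_eye'],3).tolist(),arm.camera_params('wrist')['fx'])
```

```text
pics
station.py
0.0 [ 0.29508806 -0.60657337  0.22563434] [ 3.13999744e+00 -1.33420373e-04 -2.68892634e+00] 0.08768573811220395 0.0188
top 363.51234224949593 322.44502126411425 193.73737808156508 [[-0.01, -0.999, 0.048, 0.526], [-1.0, 0.009, -0.007, -0.007], [0.007, -0.048, -0.999, 1.06], [0.0, 0.0, 0.0, 1.0]]
side 466.3173280746959 313.193134948538 202.17437314293485 [[-0.997, -0.072, 0.041, 0.549], [-0.081, 0.736, -0.672, 0.682], [0.018, -0.673, -0.739, 0.852], [0.0, 0.0, 0.0, 1.0]]
[[0.0, -0.952, -0.306, 0.084], [1.0, 0.0, 0.0, -0.001], [-0.0, -0.306, 0.952, -0.158], [0.0, 0.0, 0.0, 1.0]] 313.33825075438403
```

View pics/top0.png

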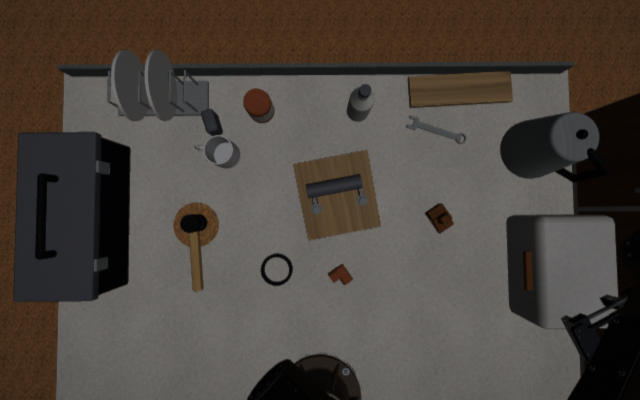

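View pics/side0.png

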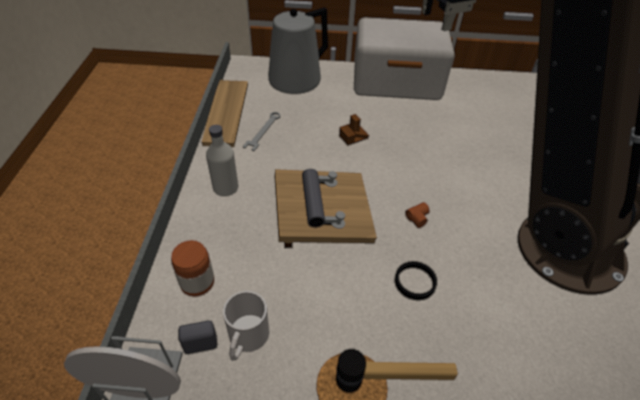

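The top view shows the deck at about (337,195), with the pipe at (334,186) and caps at (317,208) and (363,198). The chock is at (440,217), the mallet head at (193,224) with its handle running to (197,290), and the mug at (218,152).

Create h.py:
```python
from station import arm
import cv2,numpy as np
from scipy.spatial.transform import Rotation as R
def ray(n,px,s=None,p=None):
    p=p or arm.camera_params(n); T=p.get('T')
    if n=='wrist': T=tool(s)@p['hand_eye']
    d=T[:3,:3]@[(px[0]-p['cx'])/p['fx'],(px[1]-p['cy'])/p['fy'],1]
    return T[:3,3],d
def tool(s):
    T=np.eye(4);T[:3,:3]=R.from_euler('xyz',s['ee_rot']).as_matrix();T[:3,3]=s['eef_pos'];return T
def onz(n,px,z,s=None):
    o,d=ray(n,px,s);return o+d*(z-o[2])/d[2]
def onplane(n,px,p0,nv,s=None):
    o,d=ray(n,px,s);return o+d*(np.dot(np.subtract(p0,o),nv)/np.dot(d,nv))
def proj(n,P,s=None):
    p=arm.camera_params(n);T=p['T'] if n!='wrist' else tool(s)@p['hand_eye']
    c=np.linalg.inv(T)@np.append(P,1);return c[0]/c[2]*p['fx']+p['cx'],c[1]/c[2]*p['fy']+p['cy']
def totool(P,s=None):
    "target TCP P in world -> shift in tool axes"
    s=s or arm.get_state();T=tool(s);return T[:3,:3].T@(np.array(P)-T[:3,3])
def shot(n,f):
    s=arm.get_state();im=arm.grab_frame(n)[:,:,::-1].copy();cv2.imwrite(f'pics/{f}.png',im);return s,im
```

Run:
```python
from h import *
f=cv2.imread('pics/top0.png');h=cv2.cvtColor(f,cv2.COLOR_BGR2HSV)
print('chock',onz('top',(440,218),.02))
for x,y in [(440,217),(430,217),(345,220),(197,270),(210,240),(193,224),(341,272)]:print(x,y,h[y,x])
print('mallet head top',onz('top',(193,224),.086),'handle end',onz('top',(197,290),.06),'mug',onz('top',(218,152),.092))
print('deck',[onz('top',c,.045) for c in [(294,163),(367,150),(381,228),(308,240)]])
print('side deck',[onz('side',c,.045) for c in [(276,171),(362,173),(374,240),(278,241)]])
cv2.imwrite('pics/c1.png',cv2.resize(f[140:250,285:465],None,fx=4.4,fy=4.4,interpolation=cv2.INTER_CUBIC))
```

```text
chock [ 0.50298214 -0.35005031  0.02      ]
440 217 [ 14 200  14]
430 217 [ 13 204  20]
345 220 [ 17 118  84]
197 270 [ 18 132  95]
210 240 [ 14 142  88]
193 224 [120  43   6]
341 272 [  9 177  75]
mallet head top [0.49484612 0.33226092 0.086     ] handle end [0.31522549 0.32914105 0.06      ] mug [0.68659159 0.264848   0.092     ]
deck [array([0.66151692, 0.06501147, 0.045     ]), array([ 0.69653598, -0.14060731,  0.045     ]), array([ 0.47731425, -0.17629439,  0.045     ]), array([0.44607902, 0.02737064, 0.045     ])]
side deck [array([ 0.69459746, -0.14675179,  0.045     ]), array([ 0.48106731, -0.16101583,  0.045     ]), array([0.45263725, 0.04716374, 0.045     ]), array([0.66087538, 0.06980992, 0.045     ])]
```

View pics/c1.png

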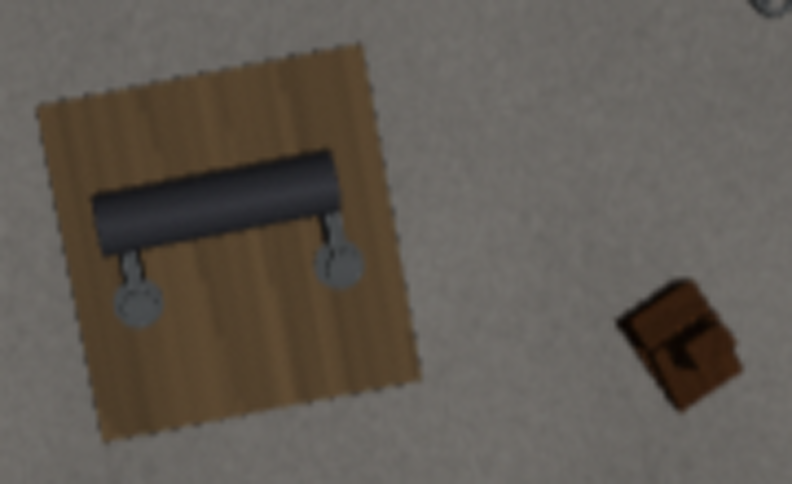

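The crop shows the deck turned by about 10°, the pipe across it, and the caps at crop (138,303) and (340,263). The chock corners are near (620,322), (688,280), (740,365) and (682,410). Which way the tall face looks isn't clear, so I'll look with the wrist camera.

Run:
```python
from h import *
print(totool([.503,-.35,.16]))
```

```text
[-0.29923358  0.13972896  0.06590326]
```

nudge_tcp(offsets=[0.085, -0.1, 0.047, 0.02, -0.1, 0.085, -0.2, 0.093, 0.04, -0.16, 0.085, -0.299, 0.14, 0.066, -0.16, 0.085, -0.299, 0.14, 0.066, -0.16, 0.085, -0.299, 0.14, 0.066, -0.16, 0.085, -0.299, 0.14, 0.066, -0.16, 0.085, -0.299, 0.14, 0.066, -0.16, 0.085, -0.299, 0.14, 0.066, -0.16, 0.085, -0.299, 0.14, 0.066, -0.16, 0.085, -0.299, 0.14, 0.066, -0.16, 0.085, -0.299, 0.14, 0.066, -0.16])

```text
t: 1.02
eef_pos: [0.5029, -0.3499, 0.1603]
ee_rot: [3.141, -0.001, -2.527]
force: [-1.0, -0.3, 0.8]
width: 0.0853
gripper_force: 0.0
```

Run:
```python
from h import *
s,im=shot('wrist','w1');print(s['eef_pos'],s['ee_rot'],s['force'])
```

```text
[ 0.50287779 -0.34993457  0.16026557] [ 3.14095259e+00 -6.15554250e-04 -2.52748161e+00] [-1.01882196 -0.25356274  0.76101043]
```

View pics/w1.png

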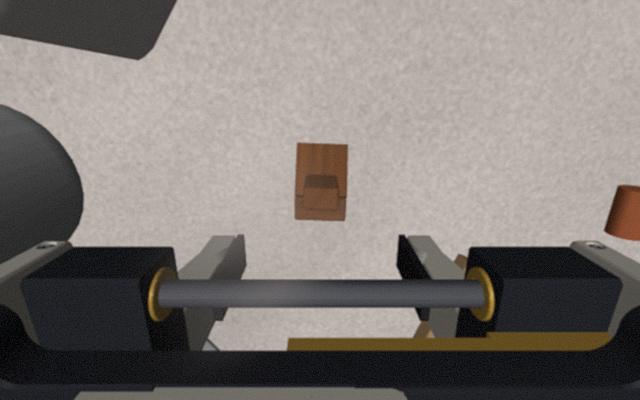

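The wrist view shows the chock at columns 295–348, rows 143–220, with the fin at about (322,193). I'll enlarge it to find the tall face.

Run:
```python
from h import *
im=cv2.imread('pics/w1.png')[130:232,260:385]
im=cv2.resize(im,None,fx=5,fy=5,interpolation=cv2.INTER_CUBIC)
cv2.imwrite('pics/w1c.png',cv2.convertScaleAbs(im,alpha=1.7))
s=dict(eef_pos=[ 0.50287779,-0.34993457,0.16026557],ee_rot=[ 3.14095259e+00,-6.15554250e-04,-2.52748161])
for px in [(297,143),(349,144),(346,220),(295,219)]:
    print(px,onz('wrist',px,0,s),onz('wrist',px,.034,s))
```

```text
(297, 143) [ 0.48688556 -0.3911897   0.        ] [ 0.48132569 -0.39198679  0.034     ]
(349, 144) [ 0.45732849 -0.34751084  0.        ] [ 0.45492439 -0.35297145  0.034     ]
(346, 220) [ 5.25826079e-01 -3.00442187e-01 -5.55111512e-17] [ 0.5161086  -0.31092825  0.034     ]
(295, 219) [ 0.55702375 -0.34676244  0.        ] [ 0.54397535 -0.35230296  0.034     ]
```

View pics/w1c.png

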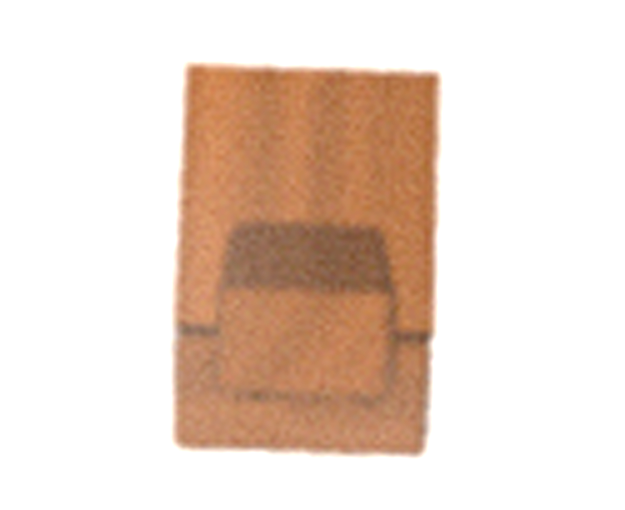

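The slope runs toward image-up and the tall face is at the bottom edge, facing tool −x. That puts the chock at yaw ≈ 0.59 with its centre at about (0.501,−0.3505), so I can grasp it in this orientation.

Run:
```python
from h import *
print(totool([.501,-.3505,.041]))
# deck fit from top image corners
from scipy.optimize import least_squares
cor=[(.11,.105),(.11,-.105),(-.11,-.105),(-.11,.105)]
px=np.array([(293.6,163.9),(367.3,150),(380.5,226.4),(308.6,240)])
def D(v):return R.from_euler('zy',[0,-np.radians(8)]).as_matrix() if 0 else R.from_euler('z',v[2]).as_matrix()@R.from_euler('y',-np.radians(8)).as_matrix()
f=lambda v:np.ravel([np.array(proj('top',D(v)@[a,b,0]+[v[0],v[1],.045]))-p for (a,b),p in zip(cor,px)])
r=least_squares(f,[.57,-.05,.17]);v=r.x;print(v,r.fun)
for n,y in(('L',.065),('R',-.065)):print(n,proj('top',D(v)@[-.025,y,.03]+[v[0],v[1],.045]),proj('side',D(v)@[-.025,y,.03]+[v[0],v[1],.045]))
```

```text
[0.00113494 0.00095247 0.11952273]
[ 0.56922431 -0.05643224  0.17837291] [-0.42803232 -0.28912994  0.36111434 -0.39637915  0.56029621  0.15545658
 -0.48666128  0.52680572]
L (np.float64(316.63602916096767), np.float64(209.94000131166803)) (np.float64(340.59558829557255), np.float64(214.1601276904119))
R (np.float64(363.53025286864533), np.float64(201.0178140195453)) (np.float64(333.21459119183794), np.float64(173.3323940895626))
```

nudge_tcp(offsets=[0.085, 0.001, 0.001, 0.04, 0.023, 0.085, 0.001, 0.001, 0.08, 0.023, 0.085, 0.001, 0.001, 0.1, 0.023, 0.085, 0.001, 0.001, 0.12, 0.023, 0.085, 0.001, 0.001, 0.12, 0.023, 0.02, 0.001, 0.001, 0.12, 0.023, 0.02, 0.001, 0.001, 0.12, 0.023, 0.02, 0.001, 0.001, 0.12, 0.023, 0.02, 0.001, 0.001, 0.12, 0.023, 0.02, 0.001, 0.001, 0.12, 0.023, 0.02, 0.001, 0.001, 0.12, 0.023, 0.02, 0.001, 0.001, 0.12, 0.023], force=15)

```text
t: 2.07
eef_pos: [0.5017, -0.35, 0.0411]
ee_rot: [-3.141, 0.001, -2.552]
force: [-0.5, 0.0, 0.4]
width: 0.0442
gripper_force: 0.0
```

Run:
```python
from h import *
s=arm.get_state();print(s['eef_pos'],s['ee_rot'],s['width'],s['gripper_force'])
v=[.569,-.0564,.178]
print(totool([.569+.13*np.cos(.178),-.0564+.13*np.sin(.178),.26]))
```

```text
[ 0.50171472 -0.35003032  0.04111056] [-3.14094538e+00  5.03871974e-04 -2.55166266e+00] 0.04417085123564039 0.0
[-0.3384958   0.154379   -0.21881888]
```

nudge_tcp(offsets=[0.02, 0, 0, 0, 0, 0.02, 0, 0, 0, 0, 0.02, 0, 0, 0, 0, 0.02, 0, 0, 0, 0, 0.02, 0, 0, 0, 0], force=15)

```text
t: 2.48
eef_pos: [0.5017, -0.3501, 0.0406]
ee_rot: [-3.141, 0.0, -2.552]
force: [0.5, -0.3, 1.3]
width: 0.0298
gripper_force: 15.0
```

nudge_tcp(offsets=[0.02, 0, 0, -0.04, 0, 0.02, 0, 0, -0.08, 0, 0.02, -0.03, 0.01, -0.11, 0.1, 0.02, -0.06, 0.03, -0.13, 0.2, 0.02, -0.1, 0.05, -0.15, 0.3, 0.02, -0.13, 0.06, -0.17, 0.41, 0.02, -0.17, 0.08, -0.19, 0.41, 0.02, -0.2, 0.09, -0.2, 0.41, 0.02, -0.23, 0.105, -0.219, 0.41, 0.02, -0.268, 0.12, -0.219, 0.41, 0.02, -0.3, 0.137, -0.219, 0.41, 0.02, -0.338, 0.154, -0.219, 0.41, 0.02, -0.338, 0.154, -0.219, 0.41, 0.02, -0.338, 0.154, -0.219, 0.41, 0.02, -0.338, 0.154, -0.219, 0.41])

```text
t: 3.73
eef_pos: [0.6963, -0.0337, 0.2586]
ee_rot: [3.141, -0.002, -2.961]
force: [-1.1, 0.0, -0.7]
width: 0.03
gripper_force: 15.0
```

Run:
```python
from h import *
s,im=shot('wrist','w2');print(s['eef_pos'],s['ee_rot'],s['width'],s['gripper_force'])
```

```text
[ 0.69633701 -0.03372591  0.25857638] [ 3.14148971e+00 -1.85966957e-03 -2.96103652e+00] 0.030049488094756105 14.997060298919678
```

View pics/w2.png

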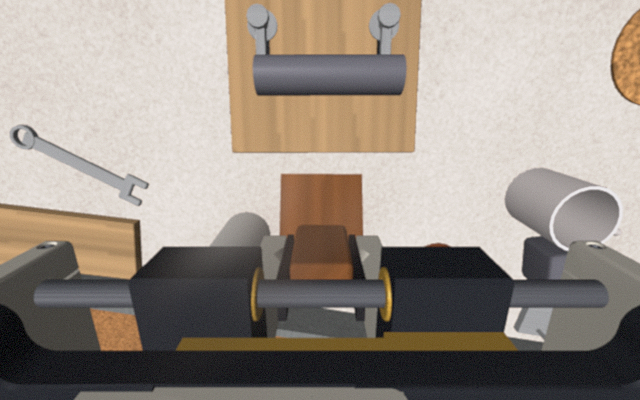

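The wrist view shows the chock held straight in the gripper. The pipe spans columns 253–405 and rows 55–95, the cap tops are at (258,15) and (387,15), and the deck's uphill corners are at (233,152) and (415,152).

Add to h.py:
```python
V=[.5692,-.0564,.178]
RD=R.from_euler('z',V[2]).as_matrix()@R.from_euler('y',-np.radians(8)).as_matrix()
OD=np.array([V[0],V[1],.045])
def dk(p):return RD@np.array(p)+OD
def px2dk(n,px,z,s=None):return RD.T@(onplane(n,px,dk([0,0,z]),RD[:,2],s)-OD)
```

Run:
```python
from h import *
s=dict(eef_pos=[0.69633701,-0.03372591,0.25857638],ee_rot=[3.14148971e+00,-1.85966957e-03,-2.96103652e+00])
print('corners',[px2dk('wrist',p,0,s).round(4) for p in [(233,152),(415,152)]])
im=cv2.imread('pics/w2.png')
print('caps',[px2dk('wrist',p,.03,s).round(4) for p in [(258,15),(387,15)]])
print('pipe ends/edges',[px2dk('wrist',p,.02,s).round(4) for p in [(253.5,75),(405,75)]],[px2dk('wrist',p,.03,s).round(4) for p in [(330,55),(330,95)]])
t=dict(z=1)
print('top caps',[px2dk('top',p,.03).round(4) for p in [(316.4,208.2),(362.3,199.8)]], 'chock edge', onz('wrist',(281,175),.2,s))
c=cv2.resize(im[0:110,235:425],None,fx=4,fy=4,interpolation=cv2.INTER_CUBIC);cv2.imwrite('pics/w2c.png',c)
```

```text
corners [array([ 0.1095, -0.1014, -0.    ]), array([ 0.1089,  0.1069, -0.    ])]
caps [array([-0.0245, -0.0627,  0.03  ]), array([-0.0249,  0.0635,  0.03  ])]
pipe ends/edges [array([ 0.0294, -0.071 ,  0.02  ]), array([0.029 , 0.0864, 0.02  ])] [array([0.0122, 0.008 , 0.03  ]), array([0.0506, 0.0083, 0.03  ])]
top caps [array([-0.0202,  0.0647,  0.03  ]), array([-0.021 , -0.0623,  0.03  ])] chock edge [ 0.67309743 -0.0674534   0.2       ]
```

View pics/w2c.png

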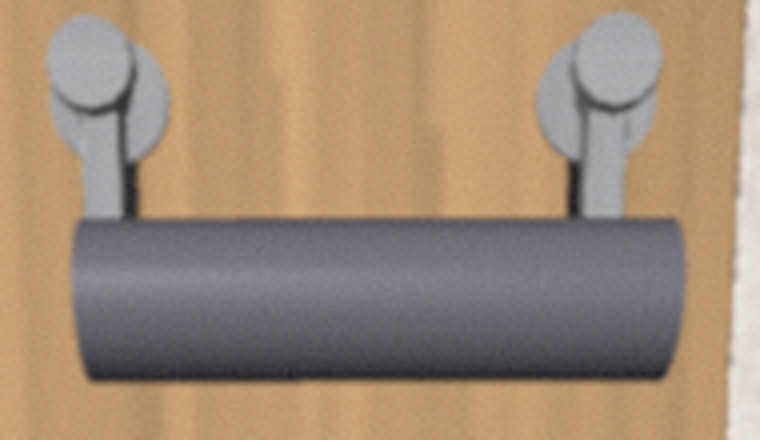

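Both stops and the pipe (axis at deck x ≈ 0.030, mid y ≈ +6 mm) agree with the deck frame. Next I'll compute the placing pose, where the chock swivels about the pad axis to lie flat on the slope.

Run:
```python
from h import *
s0=dict(eef_pos=[0.69633701,-0.03372591,0.25857638],ee_rot=[3.14148971e+00,-1.85966957e-03,-2.96103652e+00])
for p in [(281,175),(362,175)]: print('back edge tool xy',totool(onz('wrist',p,.2176,s0),s0))
s=arm.get_state()
P=dk([-.027,.004,.0598])-[0,0,.0188];print(P,totool(P,s),totool(P+[0,0,.06],s))
```

```text
back edge tool xy [ 0.03325224 -0.0267094   0.04103554]
back edge tool xy [0.03325588 0.02628735 0.041041  ]
[ 0.53398592 -0.05867094  0.08166036] [0.16370287 0.00517116 0.17759535] [0.1637745  0.00517153 0.1175954 ]
```

nudge_tcp(offsets=[0.02, 0.04, 0.001, 0.01, 0, 0.02, 0.08, 0.003, 0.02, 0, 0.02, 0.12, 0.005, 0.04, 0, 0.02, 0.15, 0.005, 0.07, 0, 0.02, 0.165, 0.005, 0.1, 0, 0.02, 0.165, 0.005, 0.13, 0, 0.02, 0.165, 0.005, 0.155, 0, 0.02, 0.165, 0.005, 0.165, 0, 0.02, 0.165, 0.005, 0.165, 0], force=6)

```text
t: 4.53
eef_pos: [0.5317, -0.0598, 0.0928]
ee_rot: [-3.142, -0.004, -2.963]
force: [-0.5, 0.1, -0.8]
width: 0.0296
gripper_force: 6.0
```

nudge_tcp(offsets=[0.02, 0, 0, 0.004, 0, 0.02, 0, 0, 0.008, 0, 0.02, 0, 0, 0.011, 0, 0.02, 0, 0, 0.013, 0, 0.02, 0, 0, 0.013, 0, 0.02, 0, 0, 0.013, 0], force=6)

```text
t: 5.03
eef_pos: [0.5336, -0.0586, 0.0819]
ee_rot: [-3.142, 0.0, -2.962]
force: [-1.2, -1.1, 0.9]
width: 0.03
gripper_force: 6.0
```

Run:
```python
from h import *
s=arm.get_state();print(s['eef_pos'],s['force'],s['moment'])
s,im=shot('side','s1');c=im[140:260,250:400];cv2.imwrite('pics/s1c.png',cv2.resize(c,None,fx=4.5,fy=4.5,interpolation=cv2.INTER_CUBIC))
```

```text
[ 0.53361213 -0.05863883  0.08193087] [-1.19624871 -1.06012025  0.85676791] [-0.30205828  0.62488086 -0.00684477]
```

View pics/s1c.png

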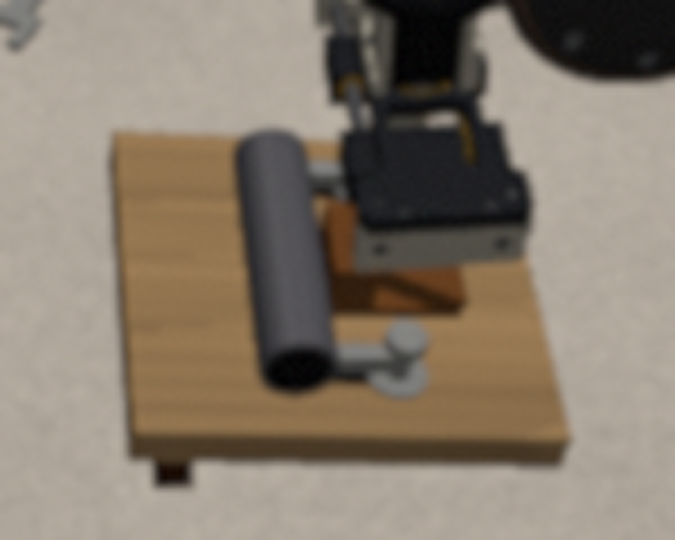

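The side crop shows the chock's tall face next to the pipe, nearly flat, midway between the stops. I'll press slightly more, release and rise.

nudge_tcp(offsets=[0.02, 0, 0, 0.001, 0, 0.02, 0, 0, 0.002, 0, 0.06, 0, 0, 0.002, 0, 0.06, 0, 0, 0.002, 0, 0.06, 0, 0, 0.002, 0, 0.06, 0, 0, 0.002, 0, 0.06, 0, 0, -0.01, 0, 0.06, 0, 0, -0.04, 0, 0.07, 0.01, 0, -0.08, 0, 0.085, 0.02, 0, -0.12, 0, 0.085, 0.02, 0, -0.14, 0, 0.085, 0.02, 0, -0.14, 0], force=6)

```text
t: 6.08
eef_pos: [0.5164, -0.0621, 0.2275]
ee_rot: [-3.141, 0.01, -2.961]
force: [0.9, 0.1, -0.4]
width: 0.0809
gripper_force: 0.0
```

Run:
```python
from h import *
s,im=shot('wrist','w3');print(s['eef_pos'],s['ee_rot'])
c=im[0:240,200:440];cv2.imwrite('pics/w3c.png',cv2.resize(c,None,fx=2.5,fy=2.5,interpolation=cv2.INTER_CUBIC))
T=px2dk
```

```text
[ 0.51642632 -0.06209923  0.22746177] [-3.14078715  0.00966999 -2.96100341]
```

View pics/w3c.png

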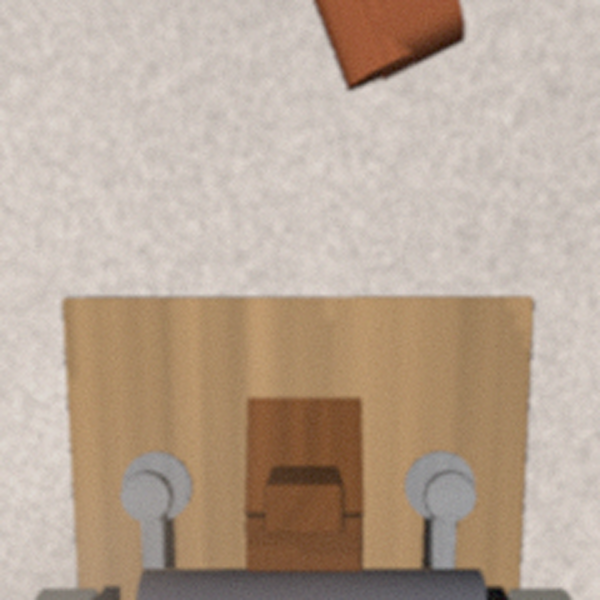

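The chock lies square with its face at the pipe, its back edge at crop row 398, and the caps at crop (148,494) and (450,494). I'll check the gap numerically and plan the mallet approach.

Run:
```python
from h import *
s=dict(eef_pos=[0.51642632,-0.06209923,0.22746177],ee_rot=[-3.14078715,.00966999,-2.96100341])
q=lambda x,y:(x/2.5+200-.3,y/2.5-.3)
print('near edge',px2dk('wrist',q(67,297),0,s),px2dk('wrist',q(533,297),0,s))
print('back',px2dk('wrist',q(247,398),0,s),px2dk('wrist',q(361,398),0,s))
print('caps',px2dk('wrist',q(148,494),.03,s),px2dk('wrist',q(450,494),.03,s))
print('pipe edge',px2dk('wrist',q(310,571),.03,s))
print(totool([.445,.331,.20]))
```

```text
near edge [-1.09879439e-01 -1.01453636e-01  3.37935793e-17] [-1.10446866e-01  1.04476659e-01 -2.74459649e-17]
back [-6.56553699e-02 -2.23475774e-02 -4.65406878e-17] [-6.57994327e-02  2.91913537e-02 -1.58874382e-17]
caps [-0.02708049 -0.06252043  0.03      ] [-0.02744283  0.06529769  0.03      ]
pipe edge [0.00650777 0.00619643 0.03      ]
[-0.00100872  0.3991756   0.02471404]
```

The gap is about 5 mm, within tolerance, and it will close when the pipe settles on the chock. Going to the mallet.

nudge_tcp(offsets=[0.085, 0, 0.041, 0, 0.04, 0.085, 0, 0.082, 0, 0.08, 0.085, 0, 0.123, 0, 0.12, 0.085, 0, 0.164, 0, 0.164, 0.085, 0, 0.205, 0, 0.164, 0.085, 0, 0.246, 0, 0.164, 0.085, 0, 0.287, 0.01, 0.164, 0.085, -0.001, 0.328, 0.02, 0.164, 0.085, -0.001, 0.369, 0.025, 0.164, 0.085, -0.001, 0.4, 0.025, 0.164, 0.085, -0.001, 0.4, 0.025, 0.164, 0.085, -0.001, 0.4, 0.025, 0.164, 0.085, -0.001, 0.4, 0.025, 0.164, 0.085, -0.001, 0.4, 0.025, 0.164], force=6)

```text
t: 7.3
eef_pos: [0.4432, 0.3306, 0.196]
ee_rot: [-3.141, -0.001, -3.126]
force: [-1.3, 0.5, -0.0]
width: 0.0848
gripper_force: 0.0
```

Run:
```python
from h import *
s,im=shot('wrist','w4');print(s['eef_pos'],s['ee_rot'])
```

```text
[0.44320896 0.33059871 0.19601212] [-3.14080248e+00 -6.95770312e-04 -3.12644890e+00]
```

View pics/w4.png

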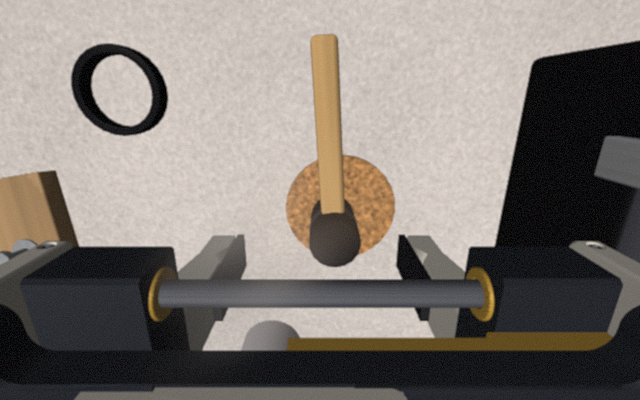

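The picture shows the mallet head top centred at about (335,241). The handle runs from its end at (324,37) to (332,212), and the mat is centred at about (340,206). That was my tenth picture, so from here on I work from numbers only.

Run:
```python
from h import *
s=dict(eef_pos=[0.44320896,0.33059871,0.19601212],ee_rot=[-3.14080248,-6.95770312e-04,-3.12644890])
hd=onz('wrist',(335,241),.086,s);e=onz('wrist',(324.5,36),.064,s);m=onz('wrist',(332,212),.064,s)
im=cv2.imread('pics/w4.png');h=cv2.cvtColor(im,cv2.COLOR_BGR2HSV)
wood=cv2.inRange(h,(12,70,90),(25,200,255));
for r in (60,100,140):
    c=np.where(wood[r,300:350])[0]+300;print(r,c.min(),c.max(),onz('wrist',((c.min()+c.max())/2,r),.064,s))
mat=onz('wrist',(340.5,206),.006,s)
print(hd,e,m,'mat',mat, [onz('wrist',p,.006,s) for p in [(286,206),(395,206),(340,154),(340,260)]])
print('top mat',onz('top',(196,224),.006))
d=hd-e;print(np.arctan2(d[1],d[0]),np.hypot(*d[:2]))
```

```text
60 312 337 [0.33176077 0.33123532 0.064     ]
100 314 339 [0.36445631 0.33362291 0.064     ]
140 317 341 [0.39967479 0.33665563 0.064     ]
[0.49127059 0.34391184 0.086     ] [0.31323165 0.33088727 0.064     ] [0.47047258 0.34126566 0.064     ] mat [0.48485103 0.353591   0.006     ] [array([0.48585064, 0.28927004, 0.006     ]), array([0.48385169, 0.41789384, 0.006     ]), array([0.42302408, 0.35090642, 0.006     ]), array([0.55652388, 0.35542843, 0.006     ])]
top mat [0.49220905 0.35144422 0.006     ]
0.07302568865642449 0.17851471804135177
```

Run:
```python
from h import *
print(totool([.436,.3398,.032]))
```

```text
[0.00722514 0.00947234 0.16432509]
```

nudge_tcp(offsets=[0.085, 0.004, 0.005, 0.03, -0.057, 0.085, 0.007, 0.009, 0.07, -0.057, 0.085, 0.007, 0.009, 0.11, -0.057, 0.085, 0.007, 0.009, 0.145, -0.057, 0.085, 0.007, 0.009, 0.164, -0.057, 0.085, 0.007, 0.009, 0.164, -0.057, 0.015, 0.007, 0.009, 0.164, -0.057, 0.015, 0.007, 0.009, 0.164, -0.057, 0.015, 0.007, 0.009, 0.164, -0.057, 0.015, 0.007, 0.009, 0.164, -0.057, 0.015, 0.007, 0.009, 0.164, -0.057, 0.015, 0.007, 0.009, 0.164, -0.057, 0.015, 0.007, 0.009, 0.164, -0.057, 0.015, 0.007, 0.009, 0.164, -0.057, 0.015, 0.007, 0.009, 0.164, -0.057, 0.015, 0.007, 0.009, 0.164, -0.057, 0.015, 0.007, 0.009, 0.164, -0.057, 0.015, 0.007, 0.009, 0.164, -0.057, 0.015, 0.007, 0.009, 0.164, -0.057, 0.015, 0.007, 0.009, 0.164, -0.057], force=60)

```text
t: 9.02
eef_pos: [0.4361, 0.3403, 0.0325]
ee_rot: [-3.141, -0.0, -3.069]
force: [-0.6, -0.4, 1.4]
width: 0.0235
gripper_force: 60.0
```

nudge_tcp(offsets=[0.015, 0, 0, -0.02, 0, 0.015, 0, 0, -0.05, 0, 0.015, 0, 0, -0.09, 0, 0.015, 0, 0, -0.13, 0, 0.015, 0, 0, -0.15, 0, 0.015, 0, 0, -0.15, 0, 0.015, 0, 0, -0.15, 0], force=60)

```text
t: 9.6
eef_pos: [0.4358, 0.3405, 0.1828]
ee_rot: [3.14, 0.0, -3.069]
force: [-1.1, 0.3, -5.7]
width: 0.0234
gripper_force: 60.0
```

Run:
```python
from h import *
s=arm.get_state();print(s['eef_pos'],s['ee_rot'],s['force'],s['moment'],s['width'])
```

```text
[0.4357871  0.34053158 0.18278449] [ 3.13992067e+00  7.73925004e-05 -3.06925975e+00] [-1.13915099  0.26246212 -5.66150783] [-0.13637851  0.31345211  0.01714068] 0.02339868595913515
```

Mallet is held (force −5.7 N). I'll check for tilt numerically and work out the strike poses.

Add to h.py:
```python
def strike(side,up,xo=-.030,L=.058,drop=.0265):
    c=dk([xo,.066*side,.02]);z=dk([-.014,.066*side,.010])[2]
    return np.array([c[0]-L*np.cos(V[2]),c[1]-L*np.sin(V[2]),z+up+drop])
def tilt(f):
    s,im=shot('wrist',f);w=cv2.inRange(cv2.cvtColor(im,cv2.COLOR_BGR2HSV),(12,70,60),(25,220,255))
    w[200:]=0
    n,l,st,ce=cv2.connectedComponentsWithStats(w);T=tool(s)
    e=proj('wrist',(T@[.127,0,-.0315,1])[:3],s);print('expect handle end',np.round(e,1))
    for i in range(1,n):
        if st[i][4]>300:print(st[i],ce[i].round(1))
```

Run:
```python
from h import *
tilt('w5');s=arm.get_state()
for sd in (1,-1):
    for up in (.09,0):print(sd,up,strike(sd,up),totool(strike(sd,up),s))
```

```text
expect handle end [322.8 -39.2]
[  277     0   105   200 12646] [322.6 103.4]
[   0  165   41   35 1097] [ 16.1 182.7]
1 0.09 [ 0.46845222 -0.00746538  0.16945426] [-0.00821059 -0.34863503  0.01197456]
1 0 [ 0.46845222 -0.00746538  0.07945426] [-0.00838968 -0.34857257  0.10197436]
-1 0.09 [ 0.49182434 -0.13737975  0.16945426] [-0.0221625  -0.47989561  0.01203788]
-1 0 [ 0.49182434 -0.13737975  0.07945426] [-0.02234159 -0.47983315  0.10203768]
```

Run:
```python
from h import *
s,im=shot('side','s2');T=tool(s)
for x,y,z in [(.127,0,-.0315),(.127,-.012,-.0315),(.127,.012,-.0315),(.127,-.012,-.0035),(.127,.012,-.0035)]:print(np.round(proj('side',(T@[x,y,z,1])[:3]),1))
w=cv2.inRange(cv2.cvtColor(im,cv2.COLOR_BGR2HSV),(12,90,50),(25,220,255))
n,l,st,ce=cv2.connectedComponentsWithStats(w)
for i in range(1,n):
    if 100<st[i][4]<6000:
        print(st[i],ce[i].round(1))
        x,y,ww,hh,_=st[i];c=l==i
        for k in (x+ww-4,x+ww-15,x+ww-30):
            r=np.where(c[:,k])[0];print(k,r.min(),r.max()) if len(r) else 0
```

```text
[484.4 328.1]
[482.6 320.8]
[486.4 335.5]
[477.4 329.5]
[481. 344.]
[248   0  45  21 650] [265.5   8.7]
289 8 10
278 0 12
263 0 19
[296   0  54  25 680] [332.8  10. ]
346 0 24
335 0 23
320 0 7
[ 354    0  108   31 1780] [410.2   9.5]
458 0 13
447 0 22
432 0 18
[ 460    0  118   37 3408] [518.1  16.6]
574 0 8
563 0 34
548 0 35
[250  26  23  30 557] [260.9  39.6]
269 27 54
258 26 54
[320  30  28  30 491] [336.4  44. ]
344 31 59
333 30 45
[ 452   37  107   35 2847] [501.7  54.1]
555 43 51
544 43 71
529 42 70
[388  60  34   8 205] [404.5  63.5]
418 62 67
407 61 66
392 60 65
[ 584   77   56   65 2084] [616.2 102.1]
636 81 141
625 80 139
610 79 127
[ 202   80   45   66 1725] [225.9 109.8]
243 82 101
232 81 145
217 86 123
[ 275  170  101   74 4939] [322.9 209.4]
372 222 241
361 177 241
346 173 241
[435 322  47  19 837] [458.2 330.9]
478 323 339
467 322 340
452 322 340
[ 317  351   70   49 2775] [350.9 378.8]
383 375 399
372 360 399
357 356 399
```

Handle end matches the prediction in the side view, so the mallet is level. Moving above the left cap.

nudge_tcp(offsets=[0.015, -0.001, -0.04, 0, -0.02, 0.015, -0.002, -0.08, 0, -0.04, 0.015, -0.003, -0.12, 0, -0.06, 0.015, -0.004, -0.16, 0, -0.08, 0.015, -0.005, -0.2, 0, -0.106, 0.015, -0.006, -0.24, 0, -0.106, 0.015, -0.007, -0.28, 0, -0.106, 0.015, -0.008, -0.32, 0, -0.106, 0.015, -0.008, -0.349, 0, -0.106, 0.015, -0.008, -0.349, 0.01, -0.106, 0.015, -0.008, -0.349, 0.01, -0.106, 0.015, -0.008, -0.349, 0.01, -0.106, 0.015, -0.008, -0.349, 0.01, -0.106], force=60)

```text
t: 10.78
eef_pos: [0.4691, -0.0066, 0.1718]
ee_rot: [-3.141, -0.002, -2.962]
force: [-0.2, -0.0, -3.4]
width: 0.0236
gripper_force: 60.0
```

Run:
```python
from h import *
s=arm.get_state();print(s['eef_pos'],s['ee_rot']);print(totool(strike(1,0),s),totool(strike(1,.02),s))
def cap(n):
    s,im=shot('side',n)
cap('s3')
```

```text
[ 0.4691101  -0.00662326  0.17175487] [-3.14119692e+00 -1.97148021e-03 -2.96204976e+00]
[ 0.00061572 -0.00067457  0.09230228] [ 0.00065514 -0.00068248  0.07230233]
```

nudge_tcp(offsets=[0.015, 0, 0, 0.041, 0, 0.015, 0, 0, 0.082, 0, 0.015, 0, 0, 0.094, 0, 0.015, 0, 0, 0.094, 0], force=60)

```text
t: 11.17
eef_pos: [0.469, -0.0062, 0.0766]
ee_rot: [-3.141, -0.003, -2.961]
force: [0.6, 0.4, -3.3]
width: 0.0237
gripper_force: 60.0
```

nudge_tcp(offsets=[0.015, 0, 0, -0.03, 0, 0.015, 0, 0, -0.07, 0, 0.015, 0, 0, -0.094, 0, 0.015, 0, 0, -0.094, 0, 0.015, 0, 0, -0.094, 0, 0.015, 0, 0, -0.094, 0], force=60)

```text
t: 11.67
eef_pos: [0.4689, -0.0066, 0.1724]
ee_rot: [3.141, -0.0, -2.962]
force: [0.1, -0.0, -4.7]
width: 0.0239
gripper_force: 60.0
```

Run:
```python
from h import *
s,im=shot('side','s4');T=tool(s);print(s['eef_pos'],s['ee_rot'],s['force'],s['moment'])
print('end expect',proj('side',(T@[.127,0,-.0175,1])[:3]))
for n,z in(('up',.03),('home',.01)):
  for y in (.065,-.065):print(n,y,np.round(proj('side',dk([-.025,y,z])),1))
```

```text
[ 0.46888767 -0.00656343  0.17236406] [ 3.14104000e+00 -2.71120572e-04 -2.96216249e+00] [ 0.05152915 -0.04255446 -4.65032929] [-0.08289557  0.27386502 -0.01138789]
end expect (np.float64(434.7891038476036), np.float64(171.43671800645086))
up 0.065 [340.6 214.2]
up -0.065 [333.2 173.3]
home 0.065 [338.8 220. ]
home -0.065 [331.7 179.3]
```

Add to h.py:
```python
def caps(f):
    im=cv2.imread(f'pics/{f}.png');h=cv2.cvtColor(im,cv2.COLOR_BGR2HSV)
    for n,(x,y) in (('L',(340,216)),('R',(333,175))):
        m=(h[y-16:y+20,x-3:x+5,1]<70)
        print(f,n,[''.join('#' if v else '.' for v in (m.mean(1)>.5))],'from row',y-16)
```

Run:
```python
from h import *
for f in ('side0','s3','s4'):caps(f)
```

```text
side0 L ['............################........'] from row 200
side0 R ['###########################.........'] from row 159
s3 L ['...........#################........'] from row 200
s3 R ['###########################.........'] from row 159
s4 L ['..................##########........'] from row 200
s4 R ['###########################.#.......'] from row 159
```

The left cap dropped about 6.5 px against 5.8 px predicted for full home. I'll strike a little deeper to make sure.

nudge_tcp(offsets=[0.015, 0, 0, 0.041, 0, 0.015, 0, 0, 0.082, 0, 0.015, 0, 0, 0.098, 0, 0.015, 0, 0, 0.098, 0], force=60)

```text
t: 12.05
eef_pos: [0.4653, -0.0083, 0.0698]
ee_rot: [-3.14, -0.01, -2.963]
force: [0.7, 0.5, -2.9]
width: 0.0236
gripper_force: 60.0
```

nudge_tcp(offsets=[0.015, 0, 0, -0.03, 0, 0.015, 0, 0, -0.07, 0, 0.015, 0, 0, -0.098, 0, 0.015, 0, 0, -0.098, 0, 0.015, 0, 0, -0.098, 0], force=60)

```text
t: 12.47
eef_pos: [0.47, -0.0067, 0.1732]
ee_rot: [3.141, 0.002, -2.963]
force: [0.3, 0.0, -5.4]
width: 0.0234
gripper_force: 60.0
```

Run:
```python
from h import *
s,im=shot('side','s5');T=tool(s);print(s['eef_pos'],s['ee_rot'],s['force'])
caps('s5')
w=cv2.inRange(cv2.cvtColor(im,cv2.COLOR_BGR2HSV),(12,90,50),(25,220,255))
n,l,st,ce=cv2.connectedComponentsWithStats(w)
print([st[i] for i in range(1,n) if 390<st[i][0]+st[i][2]<470 and 120<st[i][1]<230])
for y in(-.012,.012):
  for z in (-.0315,-.0035):print(np.round(proj('side',(T@[.127,y,z,1])[:3]),1))
print(totool(strike(-1,.09),s))
```

```text
[ 0.4699888  -0.00667579  0.17322993] [ 3.14092603e+00  2.06510923e-03 -2.96267494e+00] [ 0.33422732  0.01397593 -5.43153998]
s5 L ['..................##########........'] from row 200
s5 R ['##############################......'] from row 159
[array([389, 152,   4,  11,  25], dtype=int32), array([408, 168,  25,  15, 316], dtype=int32)]
[434.2 162.2]
[431.4 172. ]
[437.4 170.3]
[434.5 180.1]
[ 0.0017815  -0.13250595  0.00368367]
```

Add to h.py:
```python
def edge(f,x,y0,y1):
    h=cv2.cvtColor(cv2.imread(f'pics/{f}.png'),cv2.COLOR_BGR2HSV)[y0:y1,x-2:x+4,1].astype(float).mean(1)
    return h.round(0).astype(int).tolist()
```

Run:
```python
from h import *
for f in ('side0','s3','s4','s5'):print(f,edge(f,340,206,224))
# top view caps
s,im=shot('top','t5')
for f in('top0','t5'):
    h=cv2.cvtColor(cv2.imread(f'pics/{f}.png'),cv2.COLOR_BGR2HSV)
    print(f,h[200:222,317,1].tolist())
print('top exp',[proj('top',dk([-.025,.065,z])) for z in(.03,.01)])
```

```text
side0 [116, 117, 118, 115, 100, 65, 28, 10, 6, 6, 7, 7, 14, 19, 15, 13, 7, 8]
s3 [182, 181, 181, 150, 84, 47, 24, 10, 6, 7, 6, 7, 14, 18, 15, 12, 10, 7]
s4 [180, 181, 180, 164, 130, 118, 116, 114, 117, 114, 101, 74, 44, 23, 14, 9, 7, 7]
s5 [178, 182, 180, 164, 130, 118, 116, 115, 116, 114, 102, 74, 45, 23, 14, 10, 8, 7]
top0 [85, 68, 54, 5, 8, 13, 14, 14, 13, 13, 16, 13, 17, 7, 58, 106, 117, 115, 115, 115, 116, 116]
t5 [43, 32, 36, 0, 28, 0, 26, 32, 26, 0, 28, 0, 28, 0, 39, 42, 42, 41, 74, 83, 81, 77]
top exp [(np.float64(316.61869123563525), np.float64(209.94103960247412)), (np.float64(316.497937388789), np.float64(208.9770078866743))]
```

The left edge moved 6.3 px (5.8 expected) and did not change on the second blow, so the left stop is home. Now the right stop.

nudge_tcp(offsets=[0.015, 0.001, -0.04, 0, 0, 0.015, 0.001, -0.08, 0, 0, 0.015, 0.002, -0.12, 0, 0, 0.015, 0.002, -0.1325, 0, 0, 0.015, 0.002, -0.1325, 0, 0, 0.015, 0.002, -0.1325, 0, 0, 0.015, 0.002, -0.1325, 0, 0], force=60)

```text
t: 13.15
eef_pos: [0.4901, -0.1376, 0.171]
ee_rot: [3.141, -0.003, -2.963]
force: [0.3, -0.1, -3.6]
width: 0.0236
gripper_force: 60.0
```

nudge_tcp(offsets=[0.015, 0, 0, 0.041, 0, 0.015, 0, 0, 0.082, 0, 0.015, 0, 0, 0.097, 0, 0.015, 0, 0, 0.097, 0], force=60)

```text
t: 13.48
eef_pos: [0.4894, -0.1367, 0.0724]
ee_rot: [3.141, -0.005, -2.961]
force: [-0.3, 0.5, -4.4]
width: 0.0234
gripper_force: 60.0
```

nudge_tcp(offsets=[0.015, 0, 0, -0.03, 0, 0.015, 0, 0, -0.07, 0, 0.015, 0, 0, -0.097, 0, 0.015, 0, 0, -0.097, 0, 0.015, 0, 0, -0.097, 0], force=60)

```text
t: 13.9
eef_pos: [0.4921, -0.137, 0.1752]
ee_rot: [-3.141, 0.005, -2.962]
force: [-0.6, 0.2, -5.5]
width: 0.0235
gripper_force: 60.0
```

Run:
```python
from h import *
s,im=shot('side','s6');T=tool(s);print(s['eef_pos'],s['ee_rot'],s['force'],strike(-1,.09))
for f in ('side0','s3','s5','s6'):print(f,'L',edge(f,340,206,224),'R',edge(f,333,164,186))
```

```text
[ 0.49209902 -0.13698176  0.17524478] [-3.14126971  0.00459007 -2.9615096 ] [-0.62725677  0.23054697 -5.50990129] [ 0.49182434 -0.13737975  0.16945426]
side0 L [116, 117, 118, 115, 100, 65, 28, 10, 6, 6, 7, 7, 14, 19, 15, 13, 7, 8] R [30, 30, 30, 30, 30, 29, 28, 26, 22, 16, 10, 11, 15, 27, 40, 37, 23, 13, 10, 10, 15, 32]
s3 L [182, 181, 181, 150, 84, 47, 24, 10, 6, 7, 6, 7, 14, 18, 15, 12, 10, 7] R [29, 28, 28, 32, 40, 34, 36, 34, 14, 18, 34, 33, 33, 22, 16, 16, 11, 15, 11, 11, 18, 38]
s5 L [178, 182, 180, 164, 130, 118, 116, 115, 116, 114, 102, 74, 45, 23, 14, 10, 8, 7] R [33, 40, 41, 34, 32, 38, 27, 19, 18, 12, 12, 11, 13, 12, 16, 36, 41, 50, 58, 23, 50, 38]
s6 L [186, 186, 183, 165, 131, 119, 116, 116, 117, 114, 102, 75, 45, 24, 14, 9, 8, 7] R [30, 30, 29, 30, 29, 29, 32, 52, 91, 117, 117, 102, 75, 49, 33, 22, 17, 17, 22, 31, 52, 93]
```

Right edge is at row 176.6, with about 176.9 predicted for home. One more blow will confirm it.

nudge_tcp(offsets=[0.015, 0, 0, 0.041, 0, 0.015, 0, 0, 0.082, 0, 0.015, 0, 0, 0.103, 0, 0.015, 0, 0, 0.103, 0], force=60)

```text
t: 14.28
eef_pos: [0.4866, -0.1377, 0.0645]
ee_rot: [3.14, -0.01, -2.963]
force: [-0.4, -0.0, -4.0]
width: 0.0236
gripper_force: 60.0
```

nudge_tcp(offsets=[0.015, 0, 0, -0.03, 0, 0.015, 0, 0, -0.07, 0, 0.015, 0, 0, -0.103, 0, 0.015, 0, 0, -0.103, 0, 0.015, 0, 0, -0.103, 0], force=60)

```text
t: 14.7
eef_pos: [0.4919, -0.1374, 0.1742]
ee_rot: [-3.141, 0.003, -2.962]
force: [0.1, -0.2, -4.8]
width: 0.0237
gripper_force: 60.0
```

Run:
```python
from h import *
s,im=shot('side','s7');T=tool(s);print(s['eef_pos'],s['ee_rot'],s['force'])
print(edge('s6',333,164,186),edge('s7',333,164,186))
# pipe: dark mask on deck area in side0 vs now
for f in('side0','s7'):
    h=cv2.cvtColor(cv2.imread(f'pics/{f}.png'),cv2.COLOR_BGR2HSV)
    print(f,[(''.join('#' if v<70 else '.' for v in h[r,285:350,1])) for r in (185,195,205)])
w=cv2.inRange(cv2.cvtColor(im,cv2.COLOR_BGR2HSV),(12,90,50),(25,220,255))
n,l,st,ce=cv2.connectedComponentsWithStats(w)
e=np.array([proj('side',(T@[.127,y,z,1])[:3]) for y in(-.012,.012) for z in (-.0315,-.0035)]);print(e.round(1))
print([st[i] for i in range(1,n) if e[:,0].min()-60<st[i][0]+st[i][2]<e[:,0].max()+30 and abs(st[i][1]-e[0,1])<50])
# mallet put target: face centre over mat (.488,.352), keep original spot
print(totool([.436,.340,s['eef_pos'][2]],s))
```

```text
[ 0.49188521 -0.13744514  0.17424882] [-3.14146472  0.00347907 -2.96246457] [ 0.13684589 -0.21397113 -4.76116425]
[30, 30, 29, 30, 29, 29, 32, 52, 91, 117, 117, 102, 75, 49, 33, 22, 17, 17, 22, 31, 52, 93] [30, 30, 30, 30, 29, 29, 33, 51, 91, 117, 119, 114, 98, 72, 48, 30, 18, 15, 22, 37, 70, 107]
side0 ['...................################.......#########..............', '....................################.............................', '.....................#################...........................']
s7 ['....................################.............................', '.....................#################...........................', '.......................#################.........................']
[[419.  121.6]
 [416.7 131.5]
 [421.7 128.4]
 [419.3 138.2]]
[array([377, 109,   3,   7,  12], dtype=int32), array([390, 129,  27,  15, 296], dtype=int32), array([ 275,  170,  101,   73, 5058], dtype=int32)]
[-3.00760082e-02  4.79762906e-01  4.32582831e-05]
```

The right cap moved another ~1 px on that blow, so it wasn't home before. I'll strike it again until it stops moving.

nudge_tcp(offsets=[0.015, 0, 0, 0.041, 0, 0.015, 0, 0, 0.082, 0, 0.015, 0, 0, 0.107, 0, 0.015, 0, 0, 0.107, 0], force=60)

```text
t: 15.08
eef_pos: [0.4858, -0.138, 0.0593]
ee_rot: [3.14, -0.012, -2.964]
force: [-0.9, -0.2, -3.4]
width: 0.0239
gripper_force: 60.0
```

nudge_tcp(offsets=[0.015, 0, 0, -0.03, 0, 0.015, 0, 0, -0.07, 0, 0.015, 0, 0, -0.107, 0, 0.015, 0, 0, -0.107, 0, 0.015, 0, 0, -0.107, 0], force=60)

```text
t: 15.5
eef_pos: [0.492, -0.1376, 0.1742]
ee_rot: [-3.141, 0.003, -2.963]
force: [-1.5, -0.3, -5.7]
width: 0.0239
gripper_force: 60.0
```

Run:
```python
from h import *
s,im=shot('side','s8');T=tool(s);print(s['eef_pos'],s['ee_rot'],s['force'])
print(edge('s7',333,164,186),edge('s8',333,164,186))
w=cv2.inRange(cv2.cvtColor(im,cv2.COLOR_BGR2HSV),(12,90,50),(25,220,255))
n,l,st,ce=cv2.connectedComponentsWithStats(w)
print([st[i] for i in range(1,n) if 340<st[i][0]<420 and 100<st[i][1]<160])
print(totool(strike(1,.09),s))
```

```text
[ 0.49196045 -0.13761349  0.17419378] [-3.14143544  0.00347467 -2.96267805] [-1.53519716 -0.26414595 -5.66304836]
[30, 30, 30, 30, 29, 29, 33, 51, 91, 117, 119, 114, 98, 72, 48, 30, 18, 15, 22, 37, 70, 107] [30, 30, 30, 30, 30, 29, 32, 51, 91, 117, 118, 114, 98, 72, 48, 30, 18, 15, 20, 38, 69, 106]
[array([349, 102,   6,   4,  13], dtype=int32), array([377, 109,   3,   7,  11], dtype=int32), array([348, 126,   7,  10,  46], dtype=int32), array([382, 131,  34,  16, 300], dtype=int32)]
[-1.19225855e-05  1.32254914e-01  4.71880260e-03]
```

Right is unchanged, so it is home. One confirming blow on the left cap on the way back.

nudge_tcp(offsets=[0.015, 0, 0.04, 0, 0, 0.015, 0, 0.08, 0, 0, 0.015, 0, 0.12, 0, 0, 0.015, 0, 0.1323, 0, 0, 0.015, 0, 0.1323, 0, 0, 0.015, 0, 0.1323, 0, 0, 0.015, 0, 0.1323, 0, 0], force=60)

```text
t: 16.13
eef_pos: [0.4667, -0.0081, 0.1712]
ee_rot: [-3.141, -0.003, -2.963]
force: [0.2, -0.0, -4.9]
width: 0.0239
gripper_force: 60.0
```

nudge_tcp(offsets=[0.015, 0, 0, 0.041, 0, 0.015, 0, 0, 0.082, 0, 0.015, 0, 0, 0.105, 0, 0.015, 0, 0, 0.105, 0], force=60)

```text
t: 16.47
eef_pos: [0.4634, -0.0101, 0.0625]
ee_rot: [-3.14, -0.01, -2.966]
force: [-1.0, -0.6, -4.8]
width: 0.024
gripper_force: 60.0
```

nudge_tcp(offsets=[0.015, 0, 0, -0.03, 0, 0.015, 0, 0, -0.07, 0, 0.015, 0, 0, -0.105, 0, 0.015, 0, 0, -0.105, 0, 0.015, 0, 0, -0.105, 0], force=60)

```text
t: 16.88
eef_pos: [0.4693, -0.0078, 0.1759]
ee_rot: [3.141, 0.006, -2.964]
force: [-0.0, -0.3, -6.0]
width: 0.0237
gripper_force: 60.0
```

Run:
```python
from h import *
s,im=shot('side','s9');T=tool(s);print(s['eef_pos'],s['ee_rot'],s['force'])
print(edge('s5',340,206,224),edge('s9',340,206,224),edge('s9',333,164,186))
w=cv2.inRange(cv2.cvtColor(im,cv2.COLOR_BGR2HSV),(12,90,50),(25,220,255))
n,l,st,ce=cv2.connectedComponentsWithStats(w)
print([st[i] for i in range(1,n) if 340<st[i][0]<440 and 140<st[i][1]<240])
th=0
for th in (0,.05,.1,.15,.2):
  c,si=np.cos(th),np.sin(th)   # handle end lowered by th about grip (z tool -.0188)
  e=[]
  for y in(-.012,.012):
    for z in(-.0127,.0153):
      a,b=.127,z; e.append(proj('side',(T@[a*c-b*si,y,a*si+b*c-.0188,1])[:3]))
  e=np.array(e);print(th,e.min(0).round(1),e.max(0).round(1))
print(totool([.436,.340,s['eef_pos'][2]],s))
```

```text
[ 0.46934198 -0.00780472  0.17590714] [ 3.14066702  0.00614196 -2.9637316 ] [-0.01084638 -0.32597109 -5.98814567]
[178, 182, 180, 164, 130, 118, 116, 115, 116, 114, 102, 74, 45, 23, 14, 10, 8, 7] [180, 181, 180, 165, 130, 119, 115, 115, 116, 114, 101, 74, 44, 24, 14, 9, 7, 7] [26, 25, 26, 26, 25, 26, 28, 39, 55, 80, 66, 71, 51, 64, 36, 36, 46, 42, 34, 41, 64, 93]
[array([359, 141,   6,   6,  20], dtype=int32), array([376, 143,   2,   1,   2], dtype=int32), array([382, 142,   5,   3,   8], dtype=int32), array([389, 150,   5,  11,  29], dtype=int32), array([364, 163,   5,   5,  13], dtype=int32), array([407, 172,  24,  16, 285], dtype=int32)]
0 [431.9 161.1] [438.  179.1]
0.05 [430.8 163.4] [437.5 181.3]
0.1 [429.6 165.6] [436.9 183.4]
0.15 [428.3 167.9] [436.1 185.6]
0.2 [426.8 170.1] [435.2 187.6]
[-0.02871874  0.34821659  0.00049871]
```

Both stops are home: the left edge is unchanged again. The mallet has tilted in the grip (tail down about 0.2 rad), so I'll return to the original grasp pose over the mat and ease the grip so the head swings level.

nudge_tcp(offsets=[0.015, -0.003, 0.04, 0, 0.02, 0.015, -0.006, 0.08, 0, 0.04, 0.015, -0.01, 0.12, 0, 0.06, 0.015, -0.014, 0.16, 0, 0.08, 0.015, -0.018, 0.2, 0, 0.105, 0.015, -0.022, 0.24, 0, 0.105, 0.015, -0.026, 0.28, 0, 0.105, 0.015, -0.029, 0.32, 0, 0.105, 0.015, -0.029, 0.348, 0, 0.105, 0.015, -0.029, 0.348, 0, 0.105, 0.015, -0.029, 0.348, 0, 0.105, 0.015, -0.029, 0.348, 0, 0.105], force=60)

```text
t: 17.93
eef_pos: [0.4336, 0.3389, 0.1711]
ee_rot: [-3.139, -0.002, -3.068]
force: [-0.2, -0.2, -4.5]
width: 0.0236
gripper_force: 60.0
```

Run:
```python
from h import *
s=arm.get_state();print(s['ee_rot'],totool([.4361,.3403,.0365],s))
```

```text
[-3.13902850e+00 -2.25448461e-03 -3.06785685e+00] [-0.00290462  0.00158685  0.13459011]
```

nudge_tcp(offsets=[0.015, -0.002, 0.0015, 0.03, 0, 0.015, -0.002, 0.0015, 0.06, 0, 0.015, -0.002, 0.0015, 0.09, 0, 0.015, -0.002, 0.0015, 0.11, 0, 0.015, -0.002, 0.0015, 0.125, 0, 0.015, -0.002, 0.0015, 0.134, 0, 0.015, -0.002, 0.0015, 0.134, 0, 0.015, -0.002, 0.0015, 0.134, 0], force=60)

```text
t: 18.6
eef_pos: [0.4365, 0.3409, 0.0387]
ee_rot: [-3.141, -0.0, -3.069]
force: [0.1, 0.5, -3.9]
width: 0.0236
gripper_force: 60.0
```

Add to h.py:
```python
def endtilt(f):
    s,im=shot('side',f);T=tool(s);print('F',s['force'].round(1),s['moment'].round(2),'pos',s['eef_pos'].round(4))
    w=cv2.inRange(cv2.cvtColor(im,cv2.COLOR_BGR2HSV),(12,90,50),(25,220,255));e0=proj('side',(T@[.127,0,-.0175,1])[:3])
    n,l,st,ce=cv2.connectedComponentsWithStats(w)
    print([st[i].tolist() for i in range(1,n) if st[i][4]>60 and abs(st[i][0]+st[i][2]-e0[0])<40 and abs(st[i][1]-e0[1])<40])
    for th in (0,.1,.2,.3):
      c,si=np.cos(th),np.sin(th);e=np.array([proj('side',(T@[.127*c-z*si,y,.127*si+z*c-.0188,1])[:3]) for y in(-.012,.012) for z in(-.0127,.0153)])
      print(th,e.min(0).round(1),e.max(0).round(1))
```

```bash
python3 -c "
from h import *
endtilt('e1')"
```

```text
F [ 0.1  0.5 -3.9] [ 0.03  0.17 -0.01] pos [0.4365 0.3409 0.0387]
[[415, 366, 38, 20, 547]]
0 [454.5 361. ] [461.2 381. ]
0.1 [451.6 364.1] [459.7 383.8]
0.2 [448.1 367.1] [457.5 386.4]
0.3 [444.1 369.9] [454.7 388.9]
```

Tilt is about 0.2 rad. Easing the grip in steps.

nudge_tcp(offsets=[0.015, 0, 0, 0, 0, 0.015, 0, 0, 0, 0, 0.015, 0, 0, 0.002, 0], force=15)

```text
t: 18.9
eef_pos: [0.4366, 0.3423, 0.0378]
ee_rot: [3.14, 0.002, -3.068]
force: [-0.5, -0.6, -5.1]
width: 0.0239
gripper_force: 15.0
```

```bash
python3 -c "
from h import *
endtilt('e2')" | head -2
```

```text
F [-0.5 -0.6 -5.1] [-0.05  0.13  0.  ] pos [0.4366 0.3423 0.0378]
[[415, 367, 38, 19, 549]]
```

nudge_tcp(offsets=[0.015, 0, 0, 0.001, 0, 0.015, 0, 0, 0.002, 0, 0.015, 0, 0, 0.002, 0], force=8)

```text
t: 19.2
eef_pos: [0.4361, 0.3419, 0.0349]
ee_rot: [3.141, 0.0, -3.067]
force: [-3.9, -0.0, 0.7]
width: 0.024
gripper_force: 8.0
```

```bash
python3 -c "
from h import *
endtilt('e3')"
```

```text
F [-3.9 -0.   0.7] [-0.02  0.84  0.03] pos [0.4361 0.3419 0.0349]
[[414, 362, 45, 17, 691]]
0 [454.2 362.5] [461.  382.4]
0.1 [451.4 365.5] [459.5 385.2]
0.2 [447.9 368.4] [457.3 387.8]
0.3 [443.9 371.3] [454.4 390.2]
```

The handle is level again and the mat is carrying the weight. I'll settle it down 2 mm, release and rise.

nudge_tcp(offsets=[0.015, 0, 0, 0.001, 0, 0.015, 0, 0, 0.002, 0, 0.015, 0, 0, 0.002, 0, 0.015, 0, 0, 0.002, 0], force=3)

```text
t: 19.58
eef_pos: [0.4361, 0.3417, 0.0325]
ee_rot: [-3.142, -0.0, -3.068]
force: [-2.5, -0.5, 0.7]
width: 0.0242
gripper_force: 3.0
```

nudge_tcp(offsets=[0.03, 0, 0, 0, 0, 0.05, 0, 0, 0, 0, 0.085, 0, 0, 0, 0, 0.085, 0, 0, 0, 0, 0.085, 0, 0, 0, 0, 0.085, 0, 0, 0, 0, 0.085, 0, 0, 0, 0, 0.085, 0, 0, -0.01, 0, 0.085, 0, 0, -0.04, 0, 0.085, 0, 0, -0.08, 0, 0.085, 0, 0, -0.12, 0, 0.085, 0, 0, -0.16, 0, 0.085, 0, 0, -0.16, 0, 0.085, 0, 0, -0.16, 0], force=10)

```text
t: 20.75
eef_pos: [0.437, 0.3428, 0.1964]
ee_rot: [3.136, 0.004, -3.068]
force: [-0.3, 0.2, -0.5]
width: 0.0852
gripper_force: 0.0
```

Run:
```python
from h import *
s,im=shot('wrist','w9');print(s['eef_pos'],s['ee_rot'])
h=cv2.cvtColor(im,cv2.COLOR_BGR2HSV);wood=cv2.inRange(h,(12,70,90),(25,200,255))
for r in (40,60,100,140):
    c=np.where(wood[r,290:360])[0]+290
    if len(c):print(r,c.min(),c.max())
dark=cv2.inRange(h,(0,0,0),(180,255,55));sub=dark[190:280,290:380];n,l,st,ce=cv2.connectedComponentsWithStats(sub)
print([(st[i]+[290,190,0,0,0]).tolist() for i in range(1,n) if st[i][4]>200])
w4=cv2.inRange(cv2.cvtColor(cv2.imread('pics/w4.png'),cv2.COLOR_BGR2HSV),(0,0,0),(180,255,55))[190:280,290:380];n,l,st,ce=cv2.connectedComponentsWithStats(w4)
print('w4',[(st[i]+[290,190,0,0,0]).tolist() for i in range(1,n) if st[i][4]>200])
# side
s,im=shot('side','s10');a=cv2.imread('pics/side0.png')
for f in('side0','s10'):
    h=cv2.cvtColor(cv2.imread(f'pics/{f}.png'),cv2.COLOR_BGR2HSV)
    w=cv2.inRange(h,(12,90,50),(25,220,255));n,l,st,ce=cv2.connectedComponentsWithStats(w)
    print(f,[st[i].tolist() for i in range(1,n) if st[i][4]>300 and st[i][1]>320])
    d=cv2.inRange(h,(0,0,0),(180,255,40))[335:400,330:375];p=np.argwhere(d);print('head',p.min(0)+[335,330],p.max(0)+[335,330])
    print('pipe',[(''.join('#' if v<70 else '.' for v in h[r,285:350,1])) for r in (185,195,205)], 'mugdiff')
print('mug diff',cv2.absdiff(a,im)[290:360,215:275].mean(), edge('s10',340,206,224),edge('s10',333,164,186))
```

```text
[0.43700986 0.3428336  0.19642579] [ 3.13646747  0.00417362 -3.06758237]
40 306 330
60 306 331
100 306 331
140 307 330
[]
w4 [[335, 225, 25, 41, 271]]
side0 [[317, 354, 140, 46, 3054]]
head [350 336] [391 364]
pipe ['...................################.......#########..............', '....................################.............................', '.....................#################...........................'] mugdiff
s10 [[317, 353, 142, 47, 2496]]
head [351 338] [392 366]
pipe ['....................################.............................', '.....................#################...........................', '.......................#################.........................'] mugdiff
mug diff 43.52063492063492 [176, 177, 176, 159, 127, 116, 114, 114, 114, 112, 100, 74, 44, 23, 13, 9, 7, 7] [28, 28, 29, 29, 28, 29, 32, 50, 89, 114, 116, 112, 96, 70, 46, 29, 18, 14, 20, 34, 64, 101]
```

Run:
```python
from h import *
s,_=shot('top','t10')
for f,box in(('side0',(285,360,215,280)),('s10',(285,360,215,280)),('top0',(130,175,190,240)),('t10',(130,175,190,240))):
    y0,y1,x0,x1=box;im=cv2.imread(f'pics/{f}.png')[y0:y1,x0:x1]
    g=cv2.cvtColor(im,cv2.COLOR_BGR2GRAY);e=cv2.Canny(g,40,120);p=np.argwhere(e);print(f,g.mean().round(1),p.mean(0).round(1),p.min(0),p.max(0),len(p))
    h=cv2.cvtColor(im,cv2.COLOR_BGR2HSV)
h=cv2.cvtColor(cv2.imread('pics/s10.png'),cv2.COLOR_BGR2HSV)
for r in range(180,212,5):print(r,[(int(a),int(b)) for a,b in h[r,305:345:2,1:]])
print(s['force'])
print('face top at gap0/5',[np.round(proj('side',dk([x,.0,.034])),1) for x in(.01,.005)],'pipe near silh',np.round(proj('side',dk([.012,.0,.03])),1))
```

```text
side0 120.3 [42.2 27.5] [7 0] [74 54] 405
s10 165.7 [42.9 26.8] [7 0] [74 54] 412
top0 91.6 [19.4 27.6] [0 4] [38 49] 254
t10 94.2 [19.6 28.2] [0 4] [38 49] 242
180 [(9, 58), (10, 78), (11, 96), (9, 108), (12, 106), (12, 104), (13, 99), (6, 84), (93, 85), (76, 97), (13, 141), (6, 127), (7, 154), (8, 161), (5, 157), (21, 134), (154, 91), (173, 124), (176, 123), (173, 122)]
185 [(44, 69), (11, 71), (9, 89), (10, 105), (12, 108), (10, 105), (10, 102), (8, 93), (89, 126), (141, 134), (134, 122), (82, 127), (88, 125), (86, 122), (78, 104), (115, 73), (177, 65), (177, 105), (174, 114), (177, 114)]
190 [(88, 96), (12, 65), (9, 83), (8, 100), (12, 108), (12, 105), (12, 104), (13, 97), (17, 75), (166, 89), (175, 124), (172, 123), (174, 117), (174, 117), (172, 92), (179, 57), (176, 68), (176, 71), (175, 67), (179, 67)]
195 [(105, 126), (13, 59), (10, 77), (8, 95), (7, 108), (12, 106), (10, 105), (10, 99), (12, 88), (98, 70), (177, 118), (173, 122), (174, 117), (174, 117), (172, 114), (176, 74), (178, 70), (175, 67), (183, 64), (174, 82)]
200 [(109, 157), (28, 64), (11, 72), (9, 89), (7, 105), (7, 107), (12, 106), (13, 102), (11, 95), (21, 72), (175, 86), (179, 97), (174, 97), (174, 97), (175, 99), (178, 86), (174, 104), (175, 118), (175, 118), (172, 123)]
205 [(113, 170), (82, 90), (12, 66), (12, 83), (13, 100), (9, 108), (12, 106), (12, 105), (13, 98), (6, 80), (121, 63), (189, 62), (178, 63), (178, 63), (174, 88), (172, 117), (176, 103), (178, 83), (175, 67), (178, 63)]
210 [(114, 170), (98, 109), (17, 60), (13, 79), (8, 94), (9, 108), (10, 106), (10, 106), (13, 101), (11, 90), (90, 110), (121, 141), (118, 136), (119, 135), (121, 135), (122, 130), (124, 121), (129, 121), (124, 121), (129, 123)]
[-0.14326042 -0.39667897 -0.02175615]
face top at gap0/5 [array([322.2, 191.1]), array([324.4, 191.2])] pipe near silh [321.1 192.3]
```

The mug has not moved, the pipe rests directly on the chock, both stops are down and the mallet stands on the mat. Handing in.

```bash
python3 -c "
from station import arm
print(arm.job_done())"
```

```text
the job is handed in; nothing more can be done
None
```

I handed the job in at about 21 s: the chock is set against the pipe, both stops are knocked home, the mallet is standing on the mat and the mug is undisturbed, all checked by camera measurement only since no verdict was printed.

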